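# Hold the heat sink flush on the sloped amplifier housing

### The job

The finned heat sink is the cover of the open amplifier housing, which is clamped at a slope in its bracket. Pick the heat sink up by its fins, tilt it to the slope, set it fins outwards into the seat with its lower end at the ledge and between the side rims, and press it down against the spring contacts until its base plate lies flush all round. Finish while still gripping it and holding it down flush, so that a colleague can put the screws in; do not force it, do not shift the housing, and leave the screwdriver, the screw tray and the microphone where they are.

Things in the scene. Friction and masses are not known exactly. Their poses are not given: they have to be found in the camera images.
- heatsink: Loose bare aluminium heat sink, 0.23 to 0.38 kg. Base plate 130 x 90 x 5 mm, a screw hole in each corner; centred on it 8 fins along its length, a block 100 long, 44 wide, 32 mm high (top 37 mm above the underside). Lies on the desk fins up; grip across the 44 mm. Origin: centre of the underside; x along the fins, y across them, z out through the fins. Same either way round.
- bracket: Fixed dark steel U bracket on the desk, 110 mm (x) by 130 mm (y), with two upright arms 115 mm high, outer faces at y = +-65 mm, each with a black clamp knob 32 mm across standing out 14 mm. Origin: centre of its underside, z up. The housing hangs between the arms; its open sloped side looks up and to the bracket's -x side, towards the robot.
- case: Grey metal amplifier housing 160 long, 116 wide, 60 mm deep, open on its upper side (circuit board inside). Origin on its pivot axis, 98 mm above the desk; x up the slope, y level as the bracket's y, z out of the open side. Its -x end is low: slope anywhere from 14 to 30 degrees from level. Clamped: the push needed here does not turn it.
- seat (a point): Where the centre of the heat sink's underside belongs when its lower end touches the ledge: on the plane of the wall tops, 25 mm out from the case's origin and 9 mm down the slope. Axes as the case's: x up the slope, y level, z out. Side rims 4 mm high have inner faces at y = +-49 mm (4 mm free on either side of the plate); the upper end is open.
- screwdriver: Bystander: screwdriver lying on the desk, about 200 mm long.
- tray: Bystander: small open grey tray with screws, 75 x 55 x 22 mm.
- mic: Bystander: black hand microphone, 95 x 56 x 26 mm, lying on the desk.
- ledge (a point): Middle of the foot of the ledge that stops the heat sink's lower end: 65 mm down the slope from seat, on the seat plane. The ledge stands 7 mm out of that plane, right across the housing. Axes as the case's.
- springs (a point): Middle of four brass spring contacts, in the plane of their undeflected tops, 4 mm out of the seat plane; each is 26 x 6 mm and they stand 37.5 mm up and down the slope and 38 mm either side of this point. Each gives 0.5 N per mm, straight in: about 8 N in all (part of it the heat sink's own weight) brings the plate down onto the seat. Axes as the case's.
Not all that is in view belongs to the job. Of the things shaped like the bracket, the steel one is meant.

How it is judged:
On the way:
1. the heat sink is gripped and lifted well clear of the desk (height (world z) of heatsink above 0.05 m and contact force between the fingers and heatsink above 2 N and contact force between heatsink and case below 0.1 N), for 0.2 s.
At the end, for the whole second after the job is handed in: Still gripped and pressed (4 to 40 N) into the seat, at rest: underside within 1.5 mm of the seat plane and 0.025 rad of parallel to it, centre within 4 mm along (lower end at the ledge) and 5.5 mm across the slope, length within 0.06 rad of the slope direction (z of heatsink in the frame of seat between -0.002 and 0.0015 m and x of heatsink in the frame of seat between -0.0025 and 0.004 m and y of heatsink in the frame of seat between -0.0055 and 0.0055 m and angle between the z axis of heatsink and the z axis of seat, either way round below 0.025 rad and angle between the x axis of heatsink and the x axis of seat, either way round below 0.06 rad and contact force between the fingers and heatsink above 2 N and contact force between heatsink and case between 4 and 40 N and linear speed of heatsink below 0.01 m/s); the arm keeps its last pose, push and grip.
It fails at once if the heat sink is forced onto the housing with more than 60 N (contact force between heatsink and case above 60 N).
It fails at once if the housing is pushed out of its set slope (seat moved more than 6 mm) (distance of seat from where it was at the start of the episode above 0.006 m).
It fails at once if a bystander is moved more than 20 mm (distance of any of screwdriver, tray, mic from where it was at the start of the episode above 0.02 m).
It also fails if it takes over 61 s, if anything falls off the work surface, if the arm or the gripper's body presses on something with over 40 N, if the wrist force passes 120 N, or if a joint passes its speed limit or range.

### The arm

A 6-joint arm with a two-finger parallel gripper is mounted at the origin on the work surface. World frame = base frame: x ahead of the robot, y to its left, z up, the work surface at z = 0. Lengths are in m, angles in rad, forces in N, time in s.
With the tool pointing down it reaches from about 0.3 to 0.875 m from the base axis. Payload 6.4 kg.
Tool frame: the origin (TCP) lies between the finger pads; the fingertips stand 22 mm ahead of it and the grasp point (between the pads) lies 3 mm ahead of it; z points along the fingers, y is the line along which they close (so a half turn about z gives the same grasp; the last joint's range is limited). The gripper opens to 85 mm and grips with 20 to 120 N. Pads are 22 mm wide; open, the fingers measure 114 mm over their backs; the gripper's body (76 mm by 85 mm) begins 54 mm behind the grasp point. The pads swing forward as they close: fully open they stand 13 mm farther back than shut.
Start: joints at [-1.385, 0.181, 1.607, -0, 1.354, -0.206], TCP at [0.22, -0.531, 0.253] pointing down, gripper open.
Joint ranges: [-2.99, 2.99], [-0.89, 2.07], [0.3, 2.58], [-1.14, 4.28], [0, 2.63], [-3.12, 3.12]. Speed limits (rad/s): [2.57, 2.57, 3.01, 3.14, 3.14, 3.14].

### API

Orientations are given as a unit quaternion [w, x, y, z].
In Python, from bench import ctrl, imaging, workorder gives the robot as it stands.
- The arm moves only by the shell command python3 -m pendant 'ROWS' [OPENING]. ROWS is JSON, a list of rows, each a list of 4 numbers: the shift along the tool's x, y, z in cm, then the turn about the tool's z in degrees. In form: [[dx, dy, dz, roll], ...]. A call has 1 to 12 rows; each row is the pose to reach, as a shift and turn from the pose commanded when the call began, along the tool's axes at that moment; what a row does not reach only later rows make up. A row lasts 1/12 s, in which the tool goes at most 41.7 mm and 7.16 degrees, less where a joint would pass 70% of its speed; a pose out of reach is approached as far as the arm can. A call with a gripper value outside its range is refused whole. OPENING is the opening, from 0 (shut) to 1 (fully open), set as the call begins (- or left out, the last holds). The fingers move at their own pace and stop on an object; the grip force is fixed at half the most. Time passes only in rows, so rows that repeat a pose let the fingers close. It gives the time, the measured TCP pose, the force, the opening and the grip force at its end, in the units of the state.
- ctrl.get_obs(): the state, without advancing time (a new reading comes with each control period).
- imaging.camera(name): name is "scene" or "top" or "wrist"; returns the picture (480x640x3 uint8, red, green, blue); there is no depth.
- imaging.camera_info(name): a dict with "K" (3x3 intrinsics, pixels), "T" (4x4, takes a point from camera to world coordinates); the wrist camera has in their place "tool_from_camera" (4x4, takes a point from camera to tool coordinates, whose origin is the TCP and whose axes are the flange's). Camera axes: x right, y up, looking along -z (the intrinsics and any distortion apply to the point x, -y, -z); pixel columns grow to the right and rows downward; lengths in m; the calibration is good to about 2 mm. A picture is of the moment at which its call begins: read the wrist's pose just before it. camera_info takes no time and is no camera call.
- workorder.hand_in(): hands the job in; it is judged then, once.
The state is a dict: "time_s": time; "q": joint angles; "dq": joint speeds; "joint_efforts": joint torques, N m; "eef_pos": TCP position; "eef_rot": TCP orientation; "wrist_force": force on the tool from outside, world axes, zero at the start; "torque": the same for the moment, N m; "opening": opening from 0.0 (shut) to 1.0 (fully open); "grasp_force": force on a finger pad.
Only numpy, scipy, OpenCV 4.12 (cv2) and the standard library are available. Lean on these libraries where they do the work, as an engineer would, in place of code of your own. Each camera call takes 0.05 s, during which the arm holds its last target. There are 200 camera calls.

## Working session

There is one attempt and no reset: what is moved stays moved. The work goes in short steps, Python scripts to look and compute and a shell command to move; the robot and the scene stay as the last step left them, time stands still between calls to the robot, and variables do not carry over. Pictures are saved under pics/ and viewed, at most 10 in all, crops included, and the job is handed in when it is done.

```bash
ls; mkdir -p pics
python3 - <<'E'
from bench import ctrl, imaging, workorder
import cv2
for n in ["scene","top"]:
    im=imaging.camera(n); cv2.imwrite(f"pics/{n}0.png",im[:,:,::-1]); i=imaging.camera_info(n); print(n,i)
print(imaging.camera_info("wrist")); print(ctrl.get_obs())
E
```

```text
pics
scene {'K': array([[457.27856616,   0.        , 318.91155937],
       [  0.        , 457.27856616, 232.22434898],
       [  0.        ,   0.        ,   1.        ]]), 'T': array([[ 0.64368568, -0.46123888,  0.61067785,  1.10581834],
       [ 0.76507758,  0.40663937, -0.49930024, -0.31348701],
       [-0.01802898,  0.78860834,  0.61463146,  0.6119444 ],
       [ 0.        ,  0.        ,  0.        ,  1.        ]])}
top {'K': array([[574.54987232,   0.        , 321.14176018],
       [  0.        , 574.54987232, 233.18538826],
       [  0.        ,   0.        ,   1.        ]]), 'T': array([[ 0.01411982,  0.99799425, -0.06170992,  0.5338084 ],
       [-0.99973378,  0.01296425, -0.01908636,  0.10194568],
       [-0.01824806,  0.06196299,  0.99791162,  1.30163887],
       [ 0.        ,  0.        ,  0.        ,  1.        ]])}
{'K': array([[358.82156715,   0.        , 321.16665903],
       [  0.        , 358.82156715, 241.82576246],
       [  0.        ,   0.        ,   1.        ]]), 'tool_from_camera': array([[ 3.29613277e-05,  9.56914453e-01,  2.90369987e-01,
         7.41636813e-
[... 254 characters left out ...]
+00]])}
{'time_s': 0.1, 'q': array([-1.38528427e+00,  1.81487424e-01,  1.60791257e+00,  2.09090894e-05,
        1.35379195e+00, -2.06301920e-01]), 'dq': array([-0.00060517, -0.0006257 , -0.00058224,  0.00037285, -0.00027365,
       -0.0010408 ]), 'joint_efforts': array([-3.84316727e-04, -4.45878911e+01, -3.52238059e+01, -4.70111700e-04,
        4.22675323e-03, -4.31471946e-06]), 'eef_pos': array([ 0.21950651, -0.53095271,  0.25246038]), 'eef_rot': array([-7.99496205e-04,  9.80871648e-01,  1.94653975e-01,  1.85191085e-05]), 'wrist_force': array([-0.14844163, -0.58970542,  0.54510339]), 'torque': array([-0.02459932, -0.04459021,  0.00060707]), 'grasp_force': 0.0, 'opening': 0.9969047462011801}
```

View pics/scene0.png

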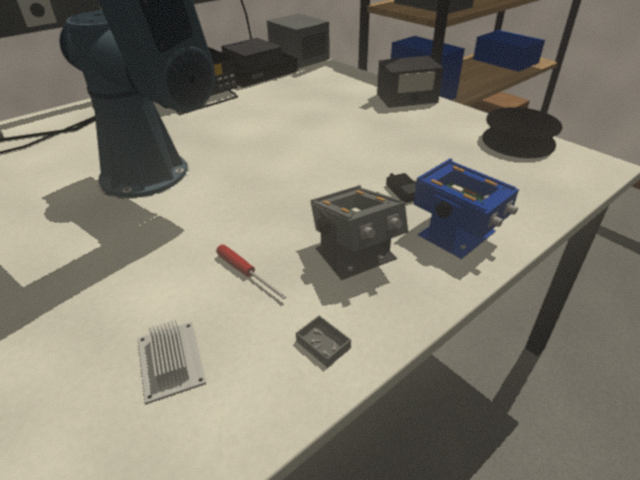

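View pics/top0.png

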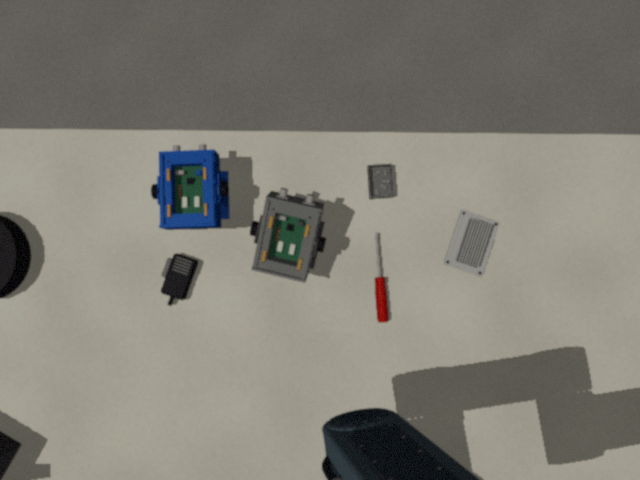

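The scene view shows the heat sink at about (171,362) and the steel bracket at (360,230); the blue one is a decoy. In the top view the heat sink is at (471,242), the steel housing at (287,237), the screwdriver at (381,280), the tray at (381,181) and the mic at (180,277). The moves can't tilt the tool, so the plate will have to pivot between the pads about the closing axis as it meets the slope.

```bash
cat > h.py <<'E'
import numpy as np, cv2
from bench import ctrl, imaging
from scipy.spatial.transform import Rotation as Ro
def toolT(o=None):
    o=o or ctrl.get_obs(); T=np.eye(4); q=o["eef_rot"]; T[:3,:3]=Ro.from_quat([q[1],q[2],q[3],q[0]]).as_matrix(); T[:3,3]=o["eef_pos"]; return T
def cam(n,T=None):
    i=imaging.camera_info(n); return i["K"], (i["T"] if "T" in i else (toolT() if T is None else T)@i["tool_from_camera"])
def ray(K,T,p):
    d=np.linalg.solve(K,[p[0],p[1],1.]); d=T[:3,:3]@[d[0],-d[1],-d[2]]; return T[:3,3],d/np.linalg.norm(d)
def plane(K,T,p,z):
    c,d=ray(K,T,p); return c+d*(z-c[2])/d[2]
def proj(K,T,P):
    c=T[:3,:3].T@(np.asarray(P)-T[:3,3]); u=K@[c[0],-c[1],-c[2]]; return u[:2]/u[2]
def tri(rays):
    A=0;b=0
    for c,d in rays:
        M=np.eye(3)-np.outer(d,d); A=A+M; b=b+M@c
    return np.linalg.solve(A,b)
E
python3 - <<'E'
from h import *
im=cv2.imread("pics/top0.png"); K,T=cam("top")
c=im[195:290,430:515].astype(int); m=((c.min(2)>100)&(c.max(2)-c.min(2)<14)).astype(np.uint8)
g=cv2.resize(im[190:300,230:340],None,fx=4,fy=4,interpolation=3)
h=cv2.resize(im[195:290,430:515],None,fx=4,fy=4,interpolation=3)
s=cv2.imread("pics/scene0.png"); s=cv2.resize(s[170:280,300:420],None,fx=3,fy=3,interpolation=3)
out=np.zeros((800-200,800,3),np.uint8); out[:440,:440]=g; out[:380,450:790]=h; 
cv2.imwrite("pics/crop1.png",out)
k=cv2.morphologyEx(cv2.inRange(c.astype(np.uint8),(0,0,0),(255,255,255))*0+m,cv2.MORPH_CLOSE,np.ones((5,5),np.uint8))
cs,_=cv2.findContours(k,0,2); q=max(cs,key=cv2.contourArea); print(cv2.minAreaRect(q),cv2.contourArea(q))
b=cv2.boxPoints(cv2.minAreaRect(q))+[430,195]
for p in b: print(p,plane(K,T,p,.005))
E
```

```text
((40.513763427734375, 46.954132080078125), (44.44314193725586, 60.34306335449219), 16.699243545532227) 2356.0
[440.55963326 264.46789551] [ 0.5471052 -0.14241    0.005    ]
[457.89908218 206.66972351] [ 0.67798916 -0.18125211  0.005     ]
[500.46789551 219.44036865] [ 0.6502482  -0.27669336  0.005     ]
[483.12844467 277.23854065] [ 0.51987511 -0.23741829  0.005     ]
```

View pics/crop1.png

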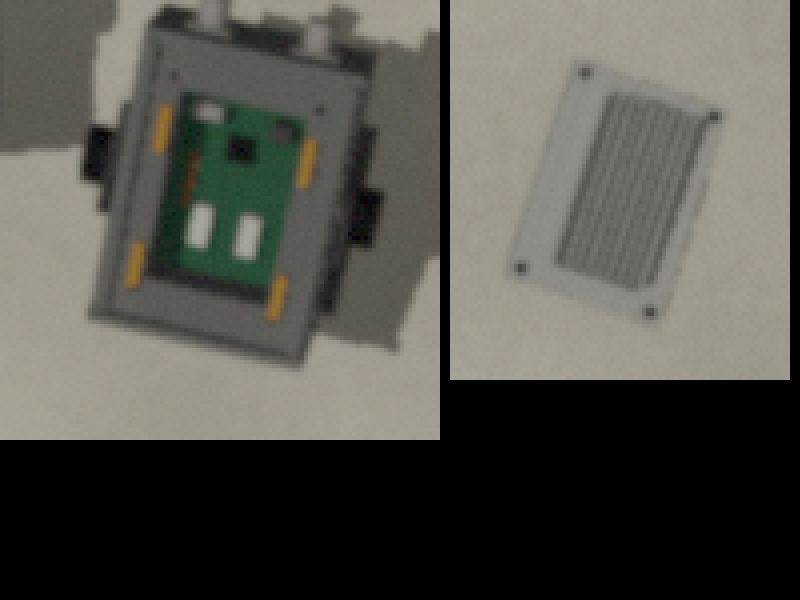

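The crop shows the heat sink's four screw holes and, on the housing, four brass springs at about (163,128), (308,163), (135,265) and (277,298), with the ledge at the bottom. I'll compute the heat sink pose from the holes and the seat pose by triangulating the springs.

Run:
```python
from h import *
K,T=cam("top"); P=[plane(K,T,(430+(x-450)/4,195+y/4),.005) for x,y in [(585,72),(714,117),(520,268),(650,312)]]
P=np.array(P); c=P.mean(0); u=(P[0]+P[1]-P[2]-P[3]); yaw=np.degrees(np.arctan2(u[1],u[0])); print("hs",c,yaw,np.linalg.norm(u)/2)
W=toolT(); print(W[:3,:3].round(3), np.degrees(np.arctan2(W[1,0],W[0,0])))
d=W[:3,:3].T@(c-W[:3,3]); print("to hs tool cm",d*100)
pts={}
for n,(x0,y0,x1,y1) in dict(top=(245,190,335,285),scene=(305,175,415,240)).items():
    im=cv2.imread(f"pics/{n}0.png"); h=cv2.cvtColor(im[y0:y1,x0:x1],cv2.COLOR_BGR2HSV)
    m=cv2.inRange(h,(10,140,100),(28,255,255)); N,_,st,ce=cv2.connectedComponentsWithStats(m)
    print(n,[(ce[i].round(1)+[x0,y0],st[i,4]) for i in range(1,N) if st[i,4]>4])
```

```text
hs [ 0.59628899 -0.21235739  0.005     ] -18.194154094278918 0.11628960482890174
[[ 0.924  0.382 -0.   ]
 [ 0.382 -0.924  0.002]
 [ 0.    -0.002 -1.   ]] 22.44901275450495
to hs tool cm [ 46.98029266 -15.01867158  24.78584638]
top [(array([270.5, 222. ]), np.int32(27)), (array([306.7, 230.2]), np.int32(26)), (array([263.7, 255.8]), np.int32(24)), (array([299.4, 263.6]), np.int32(25))]
scene []
```

```bash
python3 -m pendant '[[47,-15,4,40.6],[47,-15,4,40.6],[47,-15,4,40.6],[47,-15,4,40.6],[47,-15,4,40.6],[47,-15,4,40.6],[47,-15,4,40.6],[47,-15,4,40.6],[47,-15,4,40.6],[47,-15,4,40.6],[47,-15,4,40.6],[47,-15,4,40.6]]' 1; python3 -m pendant '[[0,0,0,0],[0,0,0,0],[0,0,0,0]]'
python3 - <<'E'
from h import *
W=toolT(); im=imaging.camera("wrist"); cv2.imwrite("pics/w1.png",im[:,:,::-1]); np.save("w1.npy",W); print(W.round(3))
E
```

```text
time_s: 1.1
eef_pos: [0.5881, -0.2197, 0.2137]
eef_rot: [-0.0, 0.987, -0.158, -0.0]
wrist_force: [1.4, -1.2, 0.7]
opening: 1.001
grasp_force: 0.0
time_s: 1.35
eef_pos: [0.5867, -0.2212, 0.2136]
eef_rot: [-0.0, 0.988, -0.157, -0.001]
wrist_force: [-0.3, 0.3, 0.1]
opening: 1.005
grasp_force: 0.0
[[ 0.951 -0.311 -0.001  0.587]
 [-0.311 -0.951  0.    -0.221]
 [-0.001  0.    -1.     0.214]
 [ 0.     0.     0.     1.   ]]
```

View pics/w1.png

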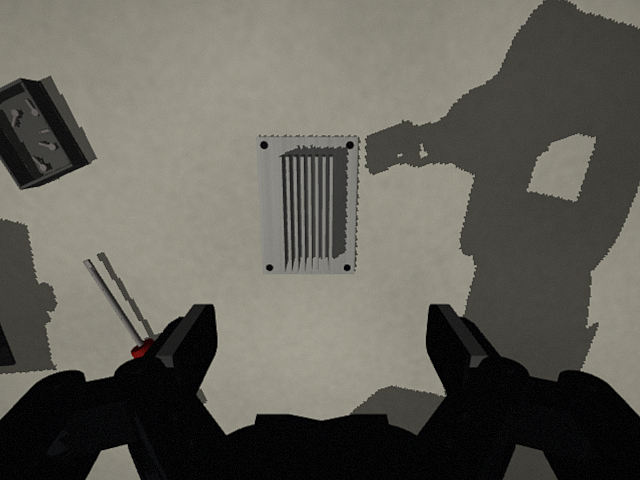

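The wrist view shows the heat sink's holes at (264,145), (350,145), (269,268) and (347,268). The screwdriver handle is near the left finger at about (140,350).

Run:
```python
from h import *
W=np.load("w1.npy"); K,T=cam("wrist",W)
P=np.array([plane(K,T,p,.005) for p in [(264,145),(350,145),(269,268),(347,268)]])
c=P.mean(0); u=P[0]+P[1]-P[2]-P[3]; v=P[0]-P[1]+P[2]-P[3]; print(c,np.degrees(np.arctan2(u[1],u[0])),np.linalg.norm(u)/2,np.linalg.norm(v)/2,np.degrees(np.arctan2(W[1,0],W[0,0])))
g=c+.010*u/np.linalg.norm(u); g[2]=.035; print("cm",W[:3,:3].T@(g-W[:3,3])*100)
K,T=cam("top"); print("driver",[plane(K,T,p,.015).round(3) for p in [(378,235),(381,278),(383,320)]])
# finger backs
gy=W[:3,1]; print([g+s*.057*gy for s in(-1,1)])
```

```text
[ 0.59555104 -0.21020856  0.005     ] -18.27003569820007 0.11659426963658351 0.07639433126913503 -18.09488172496347
cm [ 1.52541424 -1.31576412 17.86025044]
driver [array([ 0.611, -0.001,  0.015]), array([ 0.515, -0.008,  0.015]), array([ 0.422, -0.013,  0.015])]
[array([ 0.62275065, -0.15916254,  0.03499458]), array([ 0.58734323, -0.2675245 ,  0.03500542])]
```

```bash
python3 -m pendant '[[1.5,-1.3,4,0.2],[1.5,-1.3,8,0.2],[1.5,-1.3,11,0.2],[1.5,-1.3,13,0.2],[1.5,-1.3,15,0.2],[1.5,-1.3,16.5,0.2],[1.5,-1.3,17.5,0.2],[1.5,-1.3,17.9,0.2],[1.5,-1.3,17.9,0.2],[1.5,-1.3,17.9,0.2]]' 1; python3 -m pendant '[[0,0,0,0],[0,0,0,0],[0,0,0,0],[0,0,0,0],[0,0,0,0],[0,0,0,0],[0,0,0,0],[0,0,0,0],[0,0,0,0],[0,0,0,0]]' 0
python3 -m pendant '[[0,0,-1,0],[0,0,-3,0],[0,0,-6,0],[0,0,-9,0],[0,0,-12,0],[0,0,-15,0],[0,0,-18,0],[0,0,-20,0],[0,0,-20,0],[0,0,-20,0],[0,0,-20,0],[0,0,-20,0]]'
python3 - <<'E'
from h import *
im=imaging.camera("wrist"); cv2.imwrite("pics/w2.png",im[:,:,::-1])
c=imaging.camera("scene"); cv2.imwrite("pics/s2.png",c[:,:,::-1])
im[:240,:0]=0
o=np.zeros((480,800,3),np.uint8); o[:360,:480]=cv2.resize(im,(480,360)); o[:240,480:]=cv2.resize(c,(320,240)); o[240:,480:]=cv2.resize(c[170:290,300:460],(320,240)); cv2.imwrite("pics/v2.png",o[:,:,::-1])
E
```

```text
time_s: 2.23
eef_pos: [0.6058, -0.2145, 0.0364]
eef_rot: [0.0, 0.987, -0.16, 0.001]
wrist_force: [-0.1, -0.3, 0.3]
opening: 1.003
grasp_force: 0.0
time_s: 3.07
eef_pos: [0.6061, -0.214, 0.0364]
eef_rot: [0.0, 0.987, -0.159, 0.001]
wrist_force: [-0.2, 0.6, 5.7]
opening: 0.505
grasp_force: 64.0
time_s: 4.07
eef_pos: [0.6039, -0.2131, 0.2323]
eef_rot: [-0.001, 0.987, -0.159, -0.002]
wrist_force: [0.1, 0.2, -3.4]
opening: 0.503
grasp_force: 63.0
```

View pics/v2.png

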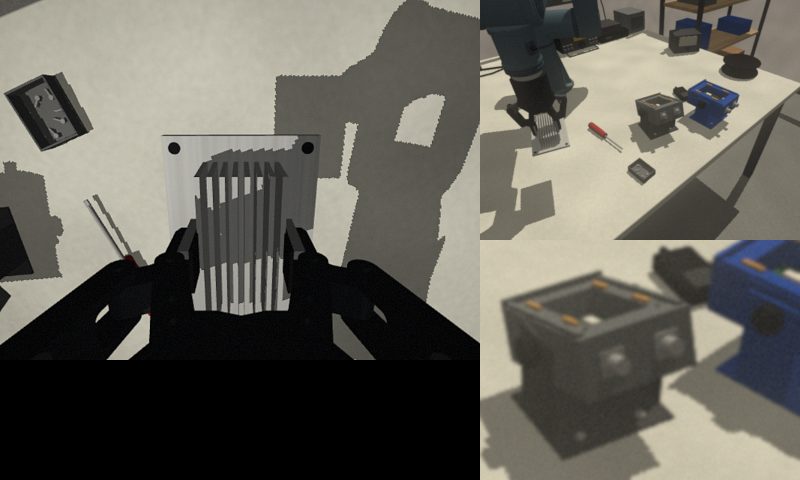

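The heat sink is gripped, lifted and still level; its far holes are at about (232,197) and (410,197) in the full-size picture. The springs can be seen in the scene crop, so I'll triangulate them from top and scene.

Run:
```python
from h import *
im=cv2.imread("pics/s2.png"); x0,y0,x1,y1=310,185,400,225; h=cv2.cvtColor(im[y0:y1,x0:x1],cv2.COLOR_BGR2HSV)
m=cv2.inRange(h,(8,75,60),(28,255,255)); N,_,st,ce=cv2.connectedComponentsWithStats(m)
S=[(ce[i]+[x0,y0],st[i,4]) for i in range(1,N) if st[i,4]>6]; print(S)
s=np.array([[326.5,202],[345.5,210],[352.5,191.5],[380.5,198.5]])
Kt,Tt=cam("top"); Ks,Ts=cam("scene")
t=np.array([[270.5,222],[306.7,230.2],[263.7,255.8],[299.4,263.6]])
for p in t:
    best=min(((tri([ray(Kt,Tt,p),ray(Ks,Ts,q)]),q) for q,_ in S),key=lambda a:np.linalg.norm(proj(Kt,Tt,a[0])-p)+np.linalg.norm(proj(Ks,Ts,a[0])-a[1]))
    print(p,best, proj(Kt,Tt,best[0]),proj(Ks,Ts,best[0]))
```

```text
[(array([359.71428571, 191.78571429]), np.int32(28)), (array([379.94285714, 198.31428571]), np.int32(35)), (array([326.6, 202.2]), np.int32(25)), (array([344.93939394, 209.54545455]), np.int32(33))]
[270.5 222. ] (array([0.62730736, 0.22778094, 0.13356284]), array([379.94285714, 198.31428571])) [270.64435175 222.14023579] [380.16290586 198.29387118]
[306.7 230.2] (array([0.61142297, 0.15344807, 0.13417361]), array([344.93939394, 209.54545455])) [306.86693326 230.34554293] [345.18809459 209.52650429]
[263.7 255.8] (array([0.55858719, 0.24321725, 0.10823965]), array([359.71428571, 191.78571429])) [263.88213128 255.96581489] [359.96840931 191.76381117]
[299.4 263.6] (array([0.5433249 , 0.16843911, 0.10889205]), array([326.6, 202.2])) [299.65791146 263.81232795] [326.95402305 202.17522251]
```

```bash
cat > tgt.py <<'E'
from h import *
def seatT(yaw=-12.0,slope=19.8,spr=(0.5852,0.1982,0.1223)):
    R=Ro.from_euler("ZY",[yaw,-slope],degrees=True).as_matrix(); T=np.eye(4); T[:3,:3]=R; T[:3,3]=np.array(spr)-.004*R[:,2]; return T
E
python3 - <<'E'
from tgt import *
S=seatT(); print(S.round(4)); W=toolT(); psi=np.radians(-12)
g=S[:3,3]-.09*np.array([np.cos(psi),np.sin(psi),0]); g[2]=.30
print(W[:3,:3].T@(g-W[:3,3])*100, np.degrees(np.arctan2(W[1,0],W[0,0])))
E
```

```text
[[ 0.9203  0.2079 -0.3313  0.5865]
 [-0.1956  0.9781  0.0704  0.1979]
 [ 0.3387  0.      0.9409  0.1185]
 [ 0.      0.      0.      1.    ]]
[-23.60707927 -37.47742786  -6.59531312] -18.35396981434125
```

```bash
python3 -m pendant '[[-1,-2,-2,0],[-3,-5,-5,-1],[-5,-8,-6.6,-2],[-7,-11,-6.6,-3],[-9.5,-15,-6.6,-4],[-12,-19,-6.6,-5],[-14.5,-23,-6.6,-6],[-17,-27,-6.6,-6.4],[-19.5,-31,-6.6,-6.4],[-21.5,-34.2,-6.6,-6.4],[-23,-36.5,-6.6,-6.4],[-23.6,-37.5,-6.6,-6.4]]'; python3 -m pendant '[[0,0,0,0],[0,0,0,0],[0,0,0,0],[0,0,0,0]]'
python3 - <<'E'
from tgt import *
W=toolT(); im=imaging.camera("wrist")[:,:,::-1].copy(); cv2.imwrite("pics/w3.png",im); np.save("w3.npy",W); print(W.round(4))
h=cv2.cvtColor(im,cv2.COLOR_BGR2HSV); m=cv2.inRange(h,(8,110,70),(28,255,255)); N,_,st,ce=cv2.connectedComponentsWithStats(m)
print([(ce[i].round(1),st[i]) for i in range(1,N) if st[i,4]>30])
K,T=cam("wrist",W); S=seatT()
for a in(1,-1):
  for b in (1,-1): print(a,b,proj(K,T,(S@[a*.0375,b*.038,.004,1])[:3]))
E
```

```text
time_s: 5.17
eef_pos: [0.4972, 0.2204, 0.3003]
eef_rot: [-0.001, 0.995, -0.103, -0.001]
wrist_force: [-0.6, 0.6, -3.4]
opening: 0.504
grasp_force: 63.0
time_s: 5.5
eef_pos: [0.4996, 0.2154, 0.3008]
eef_rot: [0.0, 0.995, -0.105, -0.0]
wrist_force: [0.1, 0.1, -3.8]
opening: 0.502
grasp_force: 63.0
[[ 9.781e-01 -2.083e-01 -8.000e-04  4.996e-01]
 [-2.083e-01 -9.781e-01 -5.000e-04  2.154e-01]
 [-7.000e-04  7.000e-04 -1.000e+00  3.008e-01]
 [ 0.000e+00  0.000e+00  0.000e+00  1.000e+00]]
[(array([ 9.3, 28.1]), array([ 6, 21,  8, 14, 31], dtype=int32)), (array([266.3,  62.9]), array([261,  44,  11,  40, 318], dtype=int32)), (array([370.7,  63.8]), array([366,  45,  11,  39, 325], dtype=int32)), (array([84.2, 71. ]), array([ 74,  53,  22,  37, 286], dtype=int32)), (array([292.6,  87. ]), array([291,  80,   4,  15,  47], dtype=int32)), (array([293.5, 108.2]), array([292,  96,   4,  22,  56], dtype=int32)), (array([  1.7, 111.7]), array([  0, 105,   7,  12,  39], dtype=int32)), (array([273.5, 159.8]), array([270, 145,   8,  30, 199], dtype=int32)), (array([362.9, 160.9]), array([359, 147,   9,  29, 189], dtype=int32))]
1 1 [267.7663907   62.56079614]
1 -1 [372.65085045  62.5380549 ]
-1 1 [275.61990056 159.71160302]
-1 -1 [365.08013475 159.67035423]
```

View pics/w3.png

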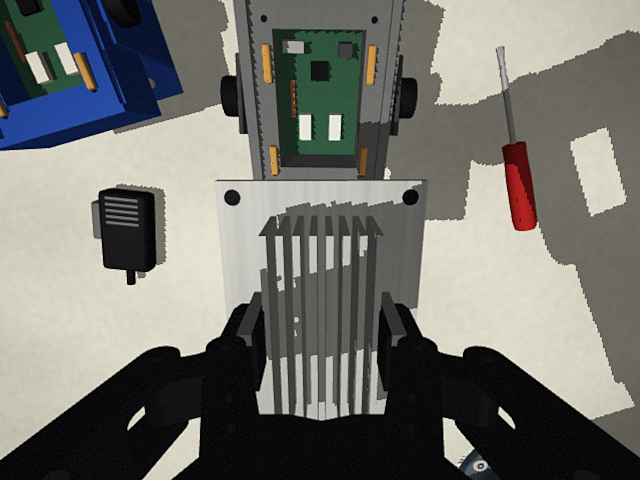

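The wrist view shows the springs within 2 px of my prediction, so slope 19.8° and yaw -12° hold, with the seat about 1.5 mm further towards +y. The heat sink sits centred and square in the grip, holes at (232,197) and (410,197). I'll come down on the seat about 12 mm upslope of the ledge so the plate pivots flush, then slide it down to the ledge.

```bash
cat >> tgt.py <<'E'
def tcp(dx,dz=0.):   # TCP target for heat sink flush, dx up-slope of the seat, dz above it (m)
    S=seatT(spr=np.array([0.5852,0.1982,0.1223])+.0015*seatT()[:3,1]); p=(S@[.011+dx,0,.028+dz,1])[:3]; p[2]+=.0084; return p
def delta(g):
    W=toolT(); return W[:3,:3].T@(g-W[:3,3])*100
E
python3 - <<'E'
from tgt import *
S=seatT()
e=lambda p:(np.linalg.inv(S)@np.r_[p,1])[:3]
g=tcp(.012); print("flush tcp",g,delta(g),"seat tcp",tcp(0))
W=toolT()
for up in (.05,.03,.025,.02,.015):
    q=g+[0,0,up]; edge=q+W[:3,0]*.054+[0,0,-.0364]; print(up,e(edge))
E
```

```text
flush tcp [0.59872718 0.19685822 0.16107211] [10.07080637 -0.27668263 13.98117237] seat tcp [0.58768333 0.19920566 0.15700726]
0.05 [0.08125082 0.00145249 0.03038269]
0.03 [0.07447607 0.00145249 0.01156507]
0.025 [0.07278238 0.00145249 0.00686067]
0.02 [0.07108869 0.00145249 0.00215627]
0.015 [ 0.069395    0.00145249 -0.00254814]
```

```bash
python3 -m pendant '[[3,0,2,0],[6,-0.1,4,0],[8.5,-0.3,6,0],[10.1,-0.3,8,0],[10.1,-0.3,9.5,0],[10.1,-0.3,10.5,0],[10.1,-0.3,11,0],[10.1,-0.3,11,0],[10.1,-0.3,11,0]]'
python3 -m pendant '[[0,0,0.3,0],[0,0,0.6,0],[0,0,0.9,0],[0,0,1.1,0],[0,0,1.1,0]]'
python3 -m pendant '[[0,0,0.1,0],[0,0,0.2,0],[0,0,0.3,0],[0,0,0.3,0]]'; python3 -m pendant '[[0,0,0.1,0],[0,0,0.2,0],[0,0,0.3,0],[0,0,0.3,0]]'
```

```text
time_s: 6.3
eef_pos: [0.5989, 0.1983, 0.1921]
eef_rot: [-0.0, 0.995, -0.104, 0.0]
wrist_force: [0.3, 0.3, -3.1]
opening: 0.503
grasp_force: 63.0
time_s: 6.72
eef_pos: [0.5985, 0.1985, 0.1799]
eef_rot: [0.0, 0.995, -0.104, -0.0]
wrist_force: [0.5, 0.6, -3.2]
opening: 0.503
grasp_force: 63.0
time_s: 7.05
eef_pos: [0.5986, 0.1986, 0.1792]
eef_rot: [0.0, 0.995, -0.104, -0.0]
wrist_force: [-7.8, 0.0, 6.5]
opening: 0.498
grasp_force: 64.6
time_s: 7.38
eef_pos: [0.5979, 0.199, 0.177]
eef_rot: [0.0, 0.995, -0.104, -0.001]
wrist_force: [-14.1, -0.4, 15.7]
opening: 0.5
grasp_force: 65.7
```

```bash
python3 -m pendant '[[-0.1,0,0,0],[-0.2,0,0,0],[-0.2,0,0,0]]'; python3 -m pendant '[[-0.05,0,0.1,0],[-0.1,0,0.2,0],[-0.1,0,0.3,0],[-0.1,0,0.3,0]]'
python3 - <<'E'
from h import *
im=imaging.camera("wrist"); cv2.imwrite("pics/w4.png",im[:,:,::-1]); c=imaging.camera("scene"); cv2.imwrite("pics/s4.png",c[:,:,::-1])
o=np.zeros((480,800,3),np.uint8); o[:360,:480]=cv2.resize(im,(480,360)); o[:240,480:]=cv2.resize(c[130:280,280:480],(320,240)); cv2.imwrite("pics/v4.png",o[:,:,::-1])
E
```

```text
time_s: 7.63
eef_pos: [0.5977, 0.199, 0.1769]
eef_rot: [-0.0, 0.995, -0.104, 0.002]
wrist_force: [-5.4, -0.4, 9.6]
opening: 0.502
grasp_force: 64.9
time_s: 7.97
eef_pos: [0.5963, 0.1993, 0.1739]
eef_rot: [-0.0, 0.995, -0.104, 0.001]
wrist_force: [-8.1, -0.5, 11.4]
opening: 0.497
grasp_force: 65.6
```

View pics/v4.png

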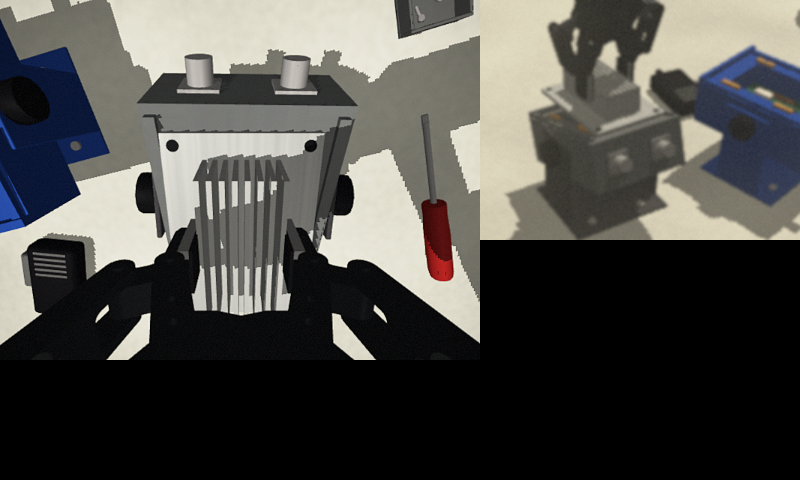

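It is pivoting: the far holes are now 184 px apart, against 178 before, and the plate is between the rims. I'll keep going down.

```bash
python3 -m pendant '[[-0.05,0,0.1,0],[-0.1,0,0.2,0],[-0.15,0,0.3,0],[-0.2,0,0.4,0],[-0.2,0,0.4,0]]';python3 -m pendant '[[-0.05,0,0.1,0],[-0.1,0,0.2,0],[-0.15,0,0.3,0],[-0.15,0,0.4,0],[-0.15,0,0.4,0]]'
python3 - <<'E'
from tgt import *
W=toolT(); print("seat-frame dx needed", tcp(0)-W[:3,3], tcp(.008)-W[:3,3])
im=imaging.camera("wrist"); cv2.imwrite("pics/w5.png",im[:,:,::-1])
g=cv2.cvtColor(im,cv2.COLOR_RGB2GRAY)[150:240,170:480]
N,l,st,ce=cv2.connectedComponentsWithStats((g<45).astype(np.uint8)); print([(ce[i].round(1)+[170,150],st[i,2:]) for i in range(1,N) if 40<st[i,4]<500])
E
```

```text
time_s: 8.48
eef_pos: [0.5947, 0.1997, 0.17]
eef_rot: [-0.0, 0.995, -0.104, 0.001]
wrist_force: [-7.8, -0.8, 10.9]
opening: 0.507
grasp_force: 66.2
time_s: 8.9
eef_pos: [0.5932, 0.2, 0.1657]
eef_rot: [-0.0, 0.995, -0.104, 0.001]
wrist_force: [-6.7, -0.9, 9.3]
opening: 0.501
grasp_force: 66.7
seat-frame dx needed [-0.00549644 -0.00081111 -0.00873655] [ 0.00186613 -0.00237607 -0.00602664]
[(array([201.3, 160.5]), array([ 7, 23, 57], dtype=int32)), (array([447.4, 204.8]), array([ 19,  67, 223], dtype=int32)), (array([224.1, 189.9]), array([ 17,  15, 207], dtype=int32)), (array([419. , 190.4]), array([ 17,  16, 213], dtype=int32)), (array([187.5, 234.4]), array([ 21,  11, 193], dtype=int32)), (array([465.1, 235.9]), array([ 17,   8, 113], dtype=int32))]
```

```bash
python3 -m pendant '[[0,0,0.1,0],[0,0,0.2,0],[0,0,0.3,0],[0,0,0.3,0]]';python3 -m pendant '[[0,0,0.1,0],[0,0,0.2,0],[0,0,0.3,0],[0,0,0.3,0]]'
python3 - <<'E'
from tgt import *
W=toolT(); print(tcp(0)-W[:3,3], tcp(.008)-W[:3,3])
im=imaging.camera("wrist"); cv2.imwrite("pics/w6.png",im[:,:,::-1])
g=cv2.cvtColor(im,cv2.COLOR_RGB2GRAY)[150:240,170:480]
N,l,st,ce=cv2.connectedComponentsWithStats((g<45).astype(np.uint8)); P=[ce[i]+[170,150] for i in range(1,N) if 150<st[i,4]<260 and st[i,2]<25 and st[i,3]<25]; print(P)
P=[p for p in P if p[1]<220][:2]
K,T=cam("wrist",np.eye(4))
u=np.linalg.norm(P[0]-P[1]); D=.0764*K[0,0]/u
for p in P:
    c,d=ray(K,T,p); f=-T[:3,2]; print("tool",c+d*D/(d@f))
E
```

```text
time_s: 9.28
eef_pos: [0.5924, 0.2002, 0.1624]
eef_rot: [-0.0, 0.995, -0.104, 0.0]
wrist_force: [-8.6, -0.5, 10.1]
opening: 0.499
grasp_force: 67.4
time_s: 9.62
eef_pos: [0.5919, 0.2003, 0.1597]
eef_rot: [-0.0, 0.995, -0.104, -0.0]
wrist_force: [-11.3, 0.6, 13.2]
opening: 0.501
grasp_force: 68.5
[-0.00425797 -0.00113279 -0.0027183 ] [ 3.10459300e-03 -2.69775345e-03 -8.39167971e-06]
[array([220.13953488, 188.78604651]), array([423.25877193, 189.47807018]), array([182.84210526, 234.47894737])]
tool [ 0.05372457 -0.03854039  0.01413183]
tool [0.05347797 0.03785915 0.01402909]
```

```bash
python3 -m pendant '[[-0.1,0,0.05,0],[-0.2,0,0.1,0],[-0.3,0,0.15,0],[-0.3,0,0.15,0]]';python3 -m pendant '[[-0.1,0,0.05,0],[-0.2,0,0.1,0],[-0.2,0,0.1,0]]'; python3 -m pendant '[[-0.1,0,0.05,0],[-0.2,0,0.1,0],[-0.2,0,0.1,0]]'
```

```text
time_s: 10.0
eef_pos: [0.5918, 0.2004, 0.1594]
eef_rot: [-0.0, 0.995, -0.104, 0.003]
wrist_force: [-4.0, -1.6, 10.7]
opening: 0.503
grasp_force: 68.2
time_s: 10.25
eef_pos: [0.5914, 0.2006, 0.1591]
eef_rot: [-0.0, 0.995, -0.104, 0.005]
wrist_force: [2.2, -2.0, 10.2]
opening: 0.496
grasp_force: 68.1
time_s: 10.5
eef_pos: [0.5898, 0.2011, 0.1584]
eef_rot: [-0.001, 0.995, -0.104, 0.005]
wrist_force: [2.0, -1.1, 10.7]
opening: 0.496
grasp_force: 68.2
```

```bash
python3 -m pendant '[[-0.1,0.1,0.05,0],[-0.2,0.15,0.1,0],[-0.2,0.15,0.1,0]]';python3 -m pendant '[[-0.1,0,0.05,0],[-0.2,0,0.1,0],[-0.2,0,0.1,0]]'; python3 -m pendant '[[-0.1,0,0.05,0],[-0.2,0,0.1,0],[-0.2,0,0.1,0]]'
python3 - <<'E'
from tgt import *
W=toolT(); S=seatT(); print(S[:3,:3].T@(W[:3,3]-tcp(0)))
im=imaging.camera("wrist"); cv2.imwrite("pics/w7.png",im[:,:,::-1])
c=imaging.camera("scene"); cv2.imwrite("pics/s7.png",c[:,:,::-1])
o=np.zeros((600,800,3),np.uint8); o[:360,:480]=im[120:480,80:560]; o[:240,480:]=cv2.resize(c[160:250,300:420],(320,240),interpolation=3); t=imaging.camera("top"); cv2.imwrite("pics/t7.png",t[:,:,::-1]);o[240:560,480:]=cv2.resize(t[190:300,230:340],(320,320),interpolation=3);cv2.imwrite("pics/v7.png",o[:,:,::-1])
E
```

```text
time_s: 10.75
eef_pos: [0.5878, 0.2005, 0.1577]
eef_rot: [-0.001, 0.995, -0.104, 0.006]
wrist_force: [1.4, 0.1, 11.8]
opening: 0.498
grasp_force: 68.3
time_s: 11.0
eef_pos: [0.5862, 0.2007, 0.1571]
eef_rot: [-0.001, 0.995, -0.104, 0.006]
wrist_force: [2.1, -0.8, 12.0]
opening: 0.501
grasp_force: 68.5
time_s: 11.25
eef_pos: [0.5845, 0.201, 0.1564]
eef_rot: [-0.001, 0.995, -0.104, 0.007]
wrist_force: [2.2, -0.8, 13.7]
opening: 0.499
grasp_force: 68.6
[-0.00347617  0.00111773  0.00055402]
```

View pics/v7.png

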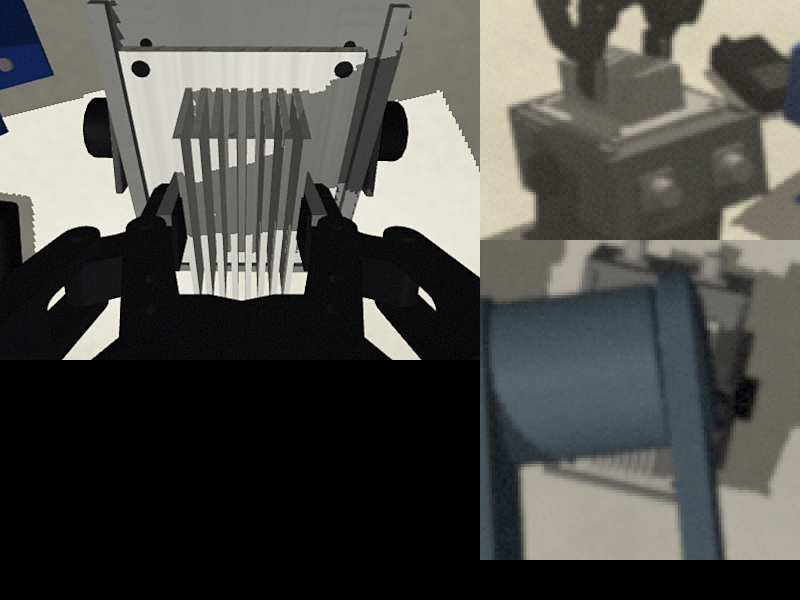

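The wrist view (crop offset 80,120) shows the plate lying between the rims, its holes at crop (141,69) and (344,69) and the housing's holes just past its upper edge at (146,43) and (350,44). It sits about 2 mm to the left. I'll work out the position along the slope from the housing holes.

Run:
```python
from tgt import *
S=seatT(spr=np.array([0.5852,0.1982,0.1223])+.0015*seatT()[:3,1]); Si=np.linalg.inv(S)
def on(K,T,p,h):
    c,d=ray(K,T,p); a=(Si@np.r_[c,1])[:3]; b=Si[:3,:3]@d; return (a+b*(h-a[2])/b[2])*1000
K,T=cam("wrist",np.load("w3.npy"))
im=cv2.imread("pics/w3.png",0)
def blob(im,x,y,r=9,t=.6):
    g=im[max(0,y-r):y+r+1,x-r:x+r+1].astype(float); w=np.clip(np.median(g)*t-g,0,None); yy,xx=np.mgrid[:g.shape[0],:g.shape[1]]; return np.array([(w*xx).sum()/w.sum()+x-r,(w*yy).sum()/w.sum()+max(0,y-r)])
for p in [(264,18),(375,19)]: q=blob(im,*p); print("case hole",q,on(K,T,q,0))
for p in [(266.3,62.9),(370.7,63.8),(273.5,159.8),(362.9,160.9)]: print("spring",on(K,T,p,4))
im=cv2.imread("pics/w7.png",0); K,T=cam("wrist")
for p in [(221,189),(424,189)]: q=blob(im,*p,r=12); print("plate hole",q,on(K,T,q,5))
for p in [(226,163),(430,164)]: print("case hole now",on(K,T,p,0))
for x in (300,340,380): print(x,im[150:182,x])
```

```text
case hole [263.30027333  18.20629962] [64.53753922 37.64417587  0.        ]
case hole [374.11198946  19.55665349] [ 63.73768074 -38.72091337   0.        ]
spring [ 756.40396043 -513.44033689 4000.        ]
spring [ 764.29791673  468.67556093 4000.        ]
spring [1727.08943133 -522.82527533 4000.        ]
spring [1740.51176034  463.10832749 4000.        ]
plate hole [220.13232678 188.60810755] [ 2658.47486145 -1544.90491172  5000.        ]
plate hole [423.24636773 189.48836566] [2668.34558776 1533.84784887 5000.        ]
case hole now [64.39539436 37.55752272  0.        ]
case hole now [ 64.09986128 -39.15041225   0.        ]
300 [120 124 119 126 120 127 121 123 121 122 118 118 119 119 123 126  97  84
  84  84  82  96 199 218 213 212 210 212 212 215 213 214]
340 [124 123 125 126 125 123 121 127 120 125 122 124 128 124 125 127 105  87
  84  84  63  95 205 221 213 215 214 214 216 212 217 213]
380 [125 126 127 124 122 123 128 126 123 122 124 125 126 130 127 132 109  89
  82  80  80  66 197 221 212 212 216 215 214 215 215 218]
```

```bash
cat > chk.py <<'E'
from tgt import *
S=seatT(spr=np.array([0.5852,0.1982,0.1223])+.0015*seatT()[:3,1]); Si=np.linalg.inv(S)
def on(K,T,p,h):
    c,d=ray(K,T,p); a=(Si@np.r_[c,1])[:3]; b=Si[:3,:3]@d; return ((a+b*(h-a[2])/b[2])*1000).round(2)
def blob(im,x,y,r=12,t=.6):
    g=im[y-r:y+r+1,x-r:x+r+1].astype(float); w=np.clip(np.median(g)*t-g,0,None); yy,xx=np.mgrid[:g.shape[0],:g.shape[1]]; return np.array([(w*xx).sum()/w.sum()+x-r,(w*yy).sum()/w.sum()+y-r])
E
python3 - <<'E'
from chk import *
K,T=cam("wrist",np.load("w3.npy"))
for p in [(266.3,62.9),(370.7,63.8),(273.5,159.8),(362.9,160.9)]: print("spring",on(K,T,p,.004))
K,T=cam("wrist")
P=[(220.13,188.6),(423.25,189.5)]
print("holes",[on(K,T,p,.005) for p in P],"sep mm should be 76.4; edge top",on(K,T,(340,171.5),.005),"bottom",on(K,T,(340,166.2),0))
E
```

```text
spring [37.28 37.58  4.  ]
spring [ 36.67 -38.15   4.  ]
spring [-37.58  38.31   4.  ]
spring [-38.61 -37.72   4.  ]
holes [array([56.26, 39.96,  5.  ]), array([ 56.  , -36.83,   5.  ])] sep mm should be 76.4; edge top [63.32 -5.14  5.  ] bottom [63.17 -5.34  0.  ]
```

Run:
```python
from chk import *
im=cv2.imread("pics/w7.png"); a=cv2.resize(im[330:420,240:400],(800,450),interpolation=cv2.INTER_NEAREST); cv2.imwrite("pics/z7.png",a)
K,T=cam("wrist")
for n,p in dict(lowedge_top=(-.065,0,.005),lowedge_bot=(-.065,0,0),ledge_top=(-.065,0,.007),ledge_out=(-.071,0,.007)).items(): print(n,proj(K,T,(S@[*p,1])[:3]))
```

```text
lowedge_top [324.20338066 377.45197433]
lowedge_bot [324.17079516 369.85175822]
ledge_top [324.21677507 380.57607465]
ledge_out [324.16476477 386.59058305]
```

View pics/z7.png

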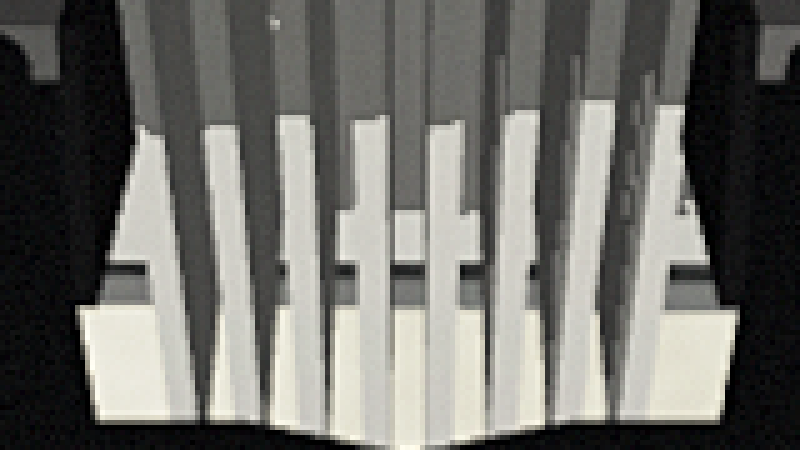

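The zoom shows the plate's lower edge at about row 382, with only a thin dark strip of the ledge's inner face (rows 382–385) and then the ledge top (385–392). That is what a plate lying flush and up against the ledge should look like. I'll centre it by 1.5 mm and nudge downslope to confirm the stop.

```bash
python3 -m pendant '[[0,0.1,0,0],[0,0.2,0,0],[0,0.2,0,0]]'; python3 -m pendant '[[-0.05,0,0.05,0],[-0.1,0,0.1,0],[-0.1,0,0.1,0],[-0.1,0,0.1,0]]'; python3 -m pendant '[[-0.05,0,0.05,0],[-0.1,0,0.1,0],[-0.1,0,0.1,0],[-0.1,0,0.1,0]]'
cat > look.py <<'E'
from chk import *
import sys
im=imaging.camera("wrist")[:,:,::-1].copy(); cv2.imwrite(f"pics/{sys.argv[1]}.png",im); g=cv2.cvtColor(im,6)
K,T=cam("wrist"); P=[blob(g,220,189),blob(g,423,189)]; print("px",P,P[1][0]-P[0][0],[on(K,T,p,.005) for p in P])
print("low strip",g[374:398,319:323].mean(1).round(), "up",g[158:180,338:342].mean(1).round())
E
python3 look.py w8
```

```text
time_s: 11.65
eef_pos: [0.5838, 0.2003, 0.1563]
eef_rot: [-0.002, 0.995, -0.104, 0.006]
wrist_force: [0.9, 4.4, 13.7]
opening: 0.498
grasp_force: 68.5
time_s: 11.98
eef_pos: [0.5837, 0.2003, 0.1561]
eef_rot: [-0.002, 0.995, -0.104, 0.007]
wrist_force: [3.7, 3.2, 14.5]
opening: 0.504
grasp_force: 68.9
time_s: 12.32
eef_pos: [0.5833, 0.2002, 0.1557]
eef_rot: [-0.002, 0.995, -0.104, 0.008]
wrist_force: [2.3, 1.1, 17.0]
opening: 0.503
grasp_force: 69.1
px [array([219.56955657, 188.68911397]), array([423.09720425, 189.03958803])] 203.52764767584856 [array([55.15, 39.18,  5.  ]), array([ 55.19, -37.66,   5.  ])]
low strip [206. 202. 203. 200. 204. 203. 209. 186.  92.  34.  38.  91. 118. 120.
 119. 114. 109. 190. 228. 228. 226. 225. 227. 226.] up [124. 125. 124. 124. 127. 124. 127. 128.  99.  84.  85.  86.  76. 133.
 209. 220. 214. 214. 214. 213. 214. 214.]
```

Run:
```python
from chk import *
g7=cv2.imread("pics/w7.png",0); g8=cv2.imread("pics/w8.png",0)
print(g7[374:398,319:323].mean(1).round()); 
K,T=cam("wrist")
for n,p in dict(lowtop=(-.065,0,.005),lin=(-.065,0,.007),lout=(-.071,0,.007)).items(): print(n,proj(K,T,(S@[*p,1])[:3]))
for nm,g in(("7",g7),("8",g8)):
  for cx in (226,430): print(nm,cx,[int(v) for v in g[152:174,cx-1:cx+2].mean(1)])
```

```text
[210. 208. 208. 207. 208. 208. 208. 220. 142.  40.  34.  69. 115. 122.
 120. 119. 112. 157. 221. 229. 226. 226. 226. 226.]
lowtop [322.55497771 377.02543985]
lin [322.54867778 380.15599508]
lout [322.52705304 386.23317081]
7 226 [126, 124, 123, 124, 126, 135, 70, 15, 15, 17, 19, 18, 16, 15, 53, 81, 84, 81, 72, 126, 201, 210]
7 430 [126, 129, 127, 125, 128, 127, 127, 132, 104, 40, 16, 24, 25, 23, 16, 75, 90, 86, 72, 65, 205, 228]
8 226 [122, 124, 126, 125, 96, 55, 27, 14, 14, 18, 15, 14, 16, 33, 68, 81, 85, 81, 74, 129, 199, 209]
8 430 [126, 127, 128, 127, 129, 135, 84, 29, 20, 22, 25, 25, 24, 19, 40, 83, 89, 86, 73, 137, 212, 224]
```

```bash
python3 -m pendant '[[0,0,0.1,0],[-0.05,0,0.2,0],[-0.1,0,0.3,0],[-0.1,0,0.3,0],[-0.1,0,0.3,0],[-0.1,0,0.3,0]]'; python3 look.py w9
```

```text
time_s: 12.87
eef_pos: [0.5833, 0.2003, 0.1555]
eef_rot: [-0.002, 0.995, -0.104, 0.009]
wrist_force: [-1.1, -0.4, 31.9]
opening: 0.498
grasp_force: 70.9
px [array([219.85473834, 188.61278871]), array([423.14158951, 189.20276836])] 203.28685117636252 [array([55.2 , 39.13,  5.  ]), array([ 55.14, -37.59,   5.  ])]
low strip [204. 204. 202. 202. 202. 203. 204. 217. 121.  29.  40.  55. 109. 122.
 120. 118. 113. 133. 216. 231. 226. 226. 226. 226.] up [125. 125. 125. 124. 126. 124. 126. 131.  99.  82.  87.  85.  76. 132.
 208. 220. 214. 215. 215. 214. 214. 215.]
```

It is bottomed out: 17 N more push moved the tool only 0.2 mm, and the picture is unchanged. I'll ease off to a moderate push and hand in.

```bash
python3 -m pendant '[[0,0,-0.1,0],[0,0,-0.15,0],[0,0,-0.15,0],[0,0,-0.15,0],[0,0,-0.15,0],[0,0,-0.15,0]]'; python3 look.py w10
```

```text
time_s: 13.42
eef_pos: [0.5833, 0.2003, 0.1556]
eef_rot: [-0.002, 0.995, -0.104, 0.009]
wrist_force: [2.5, 1.2, 24.1]
opening: 0.505
grasp_force: 69.8
px [array([219.71495055, 188.65731738]), array([423.05594496, 189.07441403])] 203.34099441100835 [array([55.16, 39.17,  5.  ]), array([ 55.16, -37.62,   5.  ])]
low strip [204. 202. 203. 201. 203. 202. 205. 217. 123.  28.  39.  72. 112. 122.
 119. 116. 110. 157. 220. 229. 226. 226. 225. 226.] up [125. 125. 125. 125. 125. 126. 127. 130.  98.  85.  86.  85.  76. 132.
 208. 219. 214. 215. 214. 213. 214. 214.]
```

```bash
python3 -c "
from bench import workorder; print(workorder.hand_in())"
```

```text
the job is handed in; nothing more can be done
None
```

I handed the job in with the heat sink still gripped and pressed down at about 27 N, by the camera and force readings flush and up against the ledge between the side rims; the hand-in returned no verdict.

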